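# Level a worktop shelf with its levelling foot

### The job

Swing the hook with the red peg closed over the end of the yellow spirit level until it rests in its catch, and only then turn the black wing knob of the levelling foot until the shelf is level: with the level pressed flat on the shelf (it reads wrongly while its sprung end stands up), the bubble must sit centred between the two black lines. Finish while still pressing the level flat at its black pad with the bubble centred, not letting go, and leave the mug, the spice jar and the tin where they are.

Things in the scene. Friction and masses are not known exactly. Their poses are not given: they have to be found in the camera images.
- shelf: a small brown wooden shelf, 140 x 420 mm, its top 76 mm above the worktop, on a dark steel underframe that is fixed to the worktop; it cannot be pushed away. Origin on the worktop under the middle of the shelf; x across the shelf (away from the robot at yaw 0), y along it to the end with the levelling foot (left), z up. How far the shelf leans to its left end at the start differs each time and cannot be known except from the bubble: its left (foot) end is then always low.
- hook (a joint): flat steel hook on a vertical pivot near the right end of the shelf, lying 13 mm above the board, 121 mm long; rad. 0 = closed: it crosses the toe of the level and rests in its catch (a stop); grows counterclockwise seen from above as it opens, away over the right end of the shelf; starts 0.8 to 1.35. Light friction (about 0.6 N at the peg), stays where it is left.
- hook_peg (a point): the hook's upright red peg, 12 mm across and 44 mm tall, 103 mm from the pivot; this point lies on its axis, 120 mm above the worktop, 17 mm below the peg's top and 26 mm above the steel of the hook; the peg can be pinched from above. With the hook closed it lies at x -58, y -145 mm of the shelf.
- hook_pivot (a point): a point on the hook's pivot axis, at the height of hook_peg; at x +45, y -145 mm of the shelf.
- level (a joint): how far the level's free left end stands off the shelf, rad: the yellow spirit level (240 x 34 mm, top 27 mm above the shelf) lies along the shelf in a channel and rocks about its right toe; a spring holds it at 0.040 (pad 8 mm up); 0 = pressed flat on the shelf (a stop), which takes about 5 N on the pad. The hook alone does not press it flat.
- press_pad (a point): top centre of the round black rubber pad, 26 mm across, on the free left end of the level; press it straight down. It lies at x 0, y +50 mm of the shelf, 106 mm above the worktop when flat.
- bubble (a joint): position of the white bubble (16 mm long) in the green vial, m, counted from the middle, + toward the foot end (left). The bubble runs to the higher end, within about 1 s, and stops at +-0.024. The reading means the shelf only while the level is pressed flat; unpressed it stands at the left stop. Pressed flat, it moves by 15 mm for each radian that the foot is turned: turning the foot by -1 rad (clockwise from above) moves it by +0.015.
- bubble_mid (a point): the top of the bubble
- vial_mid (a point): middle of the green vial, 72 x 16 mm, lying along the level, at x 0, y -45 mm of the shelf; the two black lines are 11.5 mm either side of it
- foot (a joint): turn of the levelling foot, rad, + counterclockwise seen from above; clockwise screws the foot out and raises the left end of the shelf. Stiff thread (about 0.14 N m), stays where it is left. At 0 the wing lies along the x axis of the shelf. Starts within 0.1 of 0; levelling takes 0.4 to 1.4 rad clockwise from the start.
- foot_grip (a point): centre of the foot's black wing knob, a bar 48 mm long, 14 mm thick and 30 mm tall standing on the foot's vertical axis; at x 0, y +155 mm of the shelf; this point lies 34 mm above the shelf top and 13 mm below the wing's top. It is gripped from above across its 14 mm; its axes turn with the foot, x along the wing.
- mug: white mug, 84 x 115 x 89 mm, standing behind the shelf, origin under it; leave alone
- spice_jar: spice jar with a red cap, 45 mm across, 106 mm tall, behind the shelf, origin under it; leave alone
- tin: flat food tin, 86 mm across, 40 mm tall, behind the shelf, origin under it; leave alone

How it is judged:
By the outcome, as a careful person would: the job done as asked, in the order asked, and still so for the second after the job is handed in, while the arm keeps its last pose, push and grip.
It also fails if it takes over 64 s, if anything falls off the work surface, if the arm or the gripper's body presses on something with over 40 N, if the wrist force passes 120 N, or if a joint passes its speed limit or range.

### The arm

A 6-joint arm with a two-finger parallel gripper is mounted at the origin on a cart in front of the work surface, level with it; the furniture and walls round the work are solid. World frame = base frame: x ahead of the robot, y to its left, z up, the work surface at z = 0. Lengths are in m, angles in rad, forces in N, time in s.
With the tool pointing down it reaches from about 0.3 to 0.85 m from the base axis. Payload 5.4 kg.
Tool frame: the origin (TCP) lies at the very end of the fingers, on their centre line; the grasp point (between the pads) lies 19 mm behind it; z points along the fingers, y is the line along which they close (so a half turn about z gives the same grasp; the last joint's range is limited). The gripper opens to 85 mm and grips with 20 to 120 N. Pads are 22 mm wide; open, the fingers measure 114 mm over their backs; the gripper's body (76 mm by 85 mm) begins 54 mm behind the grasp point. The pads swing forward as they close: fully open they stand 13 mm farther back than shut.
Start: joints at [0.934, 0.158, 1.597, -0, 1.386, -0.21], TCP at [0.238, 0.523, 0.231] pointing down, gripper open.
Joint ranges: [-2.91, 2.91], [-0.94, 2.29], [0.18, 2.7], [-1.29, 4.43], [0.17, 2.64], [-3, 3]. Speed limits (rad/s): [2.57, 2.57, 3.14, 3.14, 3.14, 3.14].

### API

Orientations are given as a rotation vector (axis times angle).
In Python, from workcell import robot, imaging, models gives the robot as it stands. Calls block until the motion is done:
- robot.movep(position, orientation): joint-space move of the TCP to a pose.
- robot.line_to(position, attitude=None, vel=0.15): straight line of the TCP; attitude=None keeps the orientation; vel is the mean speed in m/s.
- robot.move_joints(angles): joint-space move.
- robot.move_gripper(opening, strength=None): finger opening in m; strength is the grip in N (None keeps the last); returns when the fingers have stopped.
- robot.pause(seconds).
- robot.inverse_kinematics(position, orientation): joint angles nearest the present ones, or None.
- robot.observe(): the state.
- imaging.camera(name): name is "scene" or "top"; returns the picture (480x640x3 uint8, red, green, blue); there is no depth.
- imaging.camera_info(name): a dict with "vfov" (degrees; the focal length in pixels is half the picture's height over the tangent of half this angle, whatever the lens; pixels are square), "cx", "cy" (the principal point, pixels), "k1" (the pictures are not rectified: a ray, as slopes to the right and down, at radius r is drawn at 1 + k1 r^2 times it, then the intrinsics apply), "world_from_camera" (4x4, takes a point from camera to world coordinates). Camera axes: x right, y down, z forward; pixel columns grow to the right and rows downward; lengths in m; the calibration is good to about 2 mm. A picture is of the moment at which its call begins. camera_info takes no time and is no camera call.
A pose or a line that the arm cannot do raises robot.MotionError and nothing moves.
- robot.job_done(): hands the job in; it is judged then, once.
Trained networks look in the newest picture that a camera, given by its name, has taken for a name from the list of things; names that differ only in an ending like _2 or _b are one class to them, and where a whole thing is asked for, a point or a joint stands for the part that bears it (a point fixed in the world has none). Each returns a list of dicts, best first, with "confidence" (0 to 1); they miss things now and then, are a little off and sometimes report something else, mostly with a low value. They report only what shows in the picture. A call takes as long as a camera call.
- models.boxes_of(label, camera): "at" ([x, y, z] in m, in world coordinates, good to about 4 mm: the middle of the surface that is visible of it).
- models.place_of(label, camera): "at" ([x, y, z] in m, in world coordinates, good to about 4 mm: a listed point, or the origin of a listed thing).
The state is a dict: "t": time; "joint_pos": joint angles; "dq": joint speeds; "joint_efforts": joint torques, N m; "tcp_pos": TCP position; "eef_rot": TCP orientation; "contact_force": force on the tool from outside, world axes, zero at the start; "torque": the same for the moment, N m; "opening": finger opening in m; "finger_force": force on a finger pad.
Only numpy, scipy, OpenCV 4.12 (cv2) and the standard library are available. Lean on these libraries where they do the work, as an engineer would, in place of code of your own. Each camera call takes 0.05 s, during which the arm holds its last target. There are 200 camera calls.

## Working session

There is one attempt and no reset: what is moved stays moved. The work goes in short steps, each a Python script; the robot and the scene stay as the last script left them, time stands still between calls to the robot, and variables do not carry over. Pictures are saved under pics/ and viewed, at most 10 in all, crops included, and the job is handed in when it is done.

```bash
ls; mkdir -p pics; python3 - <<'E'
from workcell import robot, imaging, models
import cv2,numpy as np
for c in("scene","top"):
    im=imaging.camera(c); cv2.imwrite(f"pics/{c}0.png",im[...,::-1])
    i=imaging.camera_info(c); print(c,i["vfov"],i["cx"],i["cy"],i["k1"],np.round(i["world_from_camera"],3).tolist())
    for n in("shelf","hook_peg","hook_pivot","press_pad","vial_mid","bubble_mid","foot_grip","mug","spice_jar","tin"):
        print(n,[(np.round(d["at"],4).tolist(),round(d["confidence"],2)) for d in models.place_of(n,c)[:2]])
print(robot.observe())
E
```

```text
pics
scene 50.61671249955243 323.2892554910617 233.48808921299758 -0.06567156867086371 [[0.497, -0.478, 0.725, -0.114], [-0.868, -0.294, 0.401, -0.417], [0.021, -0.828, -0.56, 0.65], [0.0, 0.0, 0.0, 1.0]]
shelf [([0.5227, -0.0329, -0.0037], 0.78)]
hook_peg [([0.5361, -0.2817, 0.1169], 0.96)]
hook_pivot [([0.5642, -0.1786, 0.1199], 0.8)]
press_pad [([0.5228, 0.0146, 0.1107], 0.79)]
vial_mid [([0.522, -0.0804, 0.1146], 0.6), ([0.7609, 0.0645, 0.003], 0.21)]
bubble_mid [([0.5234, -0.0605, 0.1192], 0.47)]
foot_grip [([0.5282, 0.1208, 0.1037], 0.8)]
mug [([0.7623, 0.0605, 0.0024], 0.72)]
spice_jar [([0.7544, -0.0511, -0.0002], 0.81)]
tin [([0.7726, -0.1718, -0.002], 0.55)]
top 48.08746258824181 316.61618271470866 243.45253308564526 -0.1312886470647479 [[-0.006, -0.994, 0.112, 0.466], [-1.0, 0.004, -0.021, 0.016], [0.02, -0.112, -0.994, 1.162], [0.0, 0.0, 0.0, 1.0]]
shelf [([0.5258, -0.0353, -0.0006], 0.78), ([0.532, -0.2808, 0.1205], 0.53)]
hook_peg [([0.5358, -0.2834, 0.1222], 0.61)]
hook_pivot [([0.563, -0.1801, 0.1204], 0.92), ([0.5334, -0.2802, 0.1245], 0.32)]
press_pad [([0.5267, 0.0
[... 294 characters left out ...]
65, -0.0002], 0.84)]
{'t': 1.1, 'joint_pos': array([ 9.33902255e-01,  1.58402936e-01,  1.59702232e+00, -2.27526568e-05,
        1.38621123e+00, -2.10120263e-01]), 'dq': array([ 0.0017023 , -0.00108074, -0.00154932, -0.00122955, -0.00123375,
        0.00157599]), 'joint_efforts': array([-5.41003556e-04, -3.96009779e+01, -3.31709576e+01, -3.26359250e-04,
        5.90060772e-04,  7.90373036e-06]), 'tcp_pos': array([0.23803058, 0.52338387, 0.2312863 ]), 'eef_rot': array([ 6.65291915e-01,  3.07033811e+00, -7.71957811e-05]), 'contact_force': array([-0.3218209 , -0.34944071, -0.01277167]), 'torque': array([ 0.01489168, -0.00052965, -0.02035469]), 'finger_force': 0.0, 'opening': 0.08523073866654762}
```

View pics/top0.png

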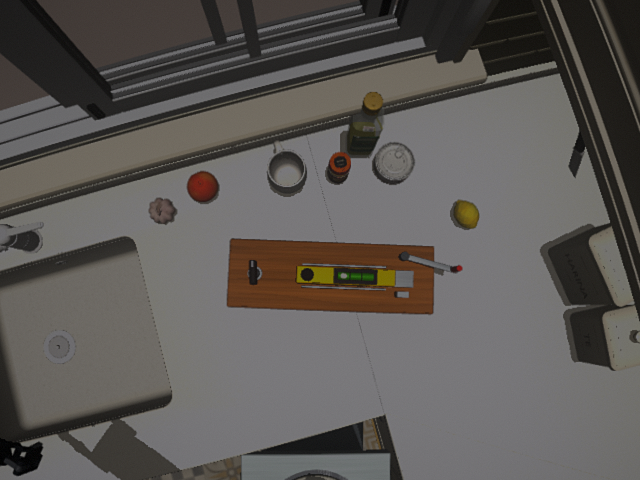

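View pics/scene0.png

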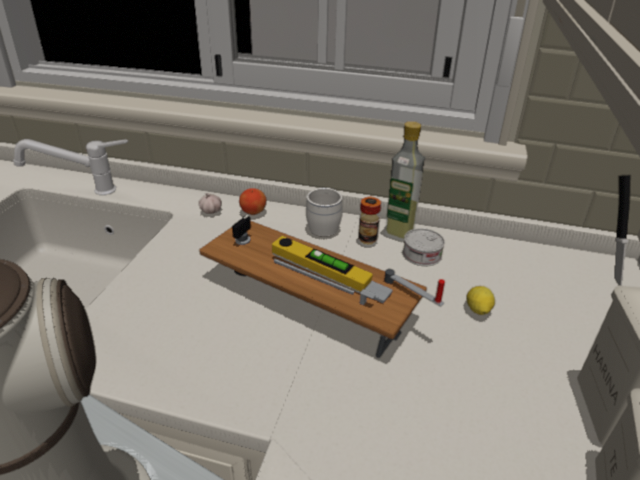

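The top view shows the shelf almost square to the robot, with its knob at (253,272), pad at (307,274), vial at about (355,276) and red peg at (459,268). The scene view agrees, and the hook swings out over the right end. The network points fit the picture, so I'll fit the shelf pose and close the hook.

```bash
cat > h.py <<'E'
from workcell import robot, imaging, models
import cv2,numpy as np
from scipy.spatial.transform import Rotation as R
loc=np.array([[45,-145],[0,50],[0,-45],[0,155],[0,0]])/1e3
obs=np.array([[.5636,-.1794],[.5247,.0141],[.5214,-.0799],[.53,.1191],[.5242,-.0341]])
lc,oc=loc.mean(0),obs.mean(0)
a,b=loc-lc,obs-oc
yaw=np.arctan2((a[:,0]*b[:,1]-a[:,1]*b[:,0]).sum(),(a*b).sum())
M=np.array([[np.cos(yaw),-np.sin(yaw)],[np.sin(yaw),np.cos(yaw)]])
def W(x,y,z): return np.r_[M@(np.array([x,y])-lc)+oc,z]
def down(ang): return (R.from_euler('z',ang)*R.from_euler('x',np.pi)).as_rotvec()
def F(): return np.array(robot.observe()["contact_force"])
E
cat > s1.py <<'E'
from h import *
print(yaw,"res mm",np.round(((loc-lc)@M.T+oc-obs)*1e3,1).tolist())
piv=W(.045,-.145,0)[:2]; d=np.array([.536,-.2825])-piv
h0=(np.arctan2(d[1],d[0])-np.pi-yaw)%(2*np.pi); print("r",np.hypot(*d),"h0",h0)
def peg(h,z): f=np.pi+yaw+h; return np.r_[piv+.103*np.array([np.cos(f),np.sin(f)]),z]
robot.move_gripper(.05,20)
robot.movep(peg(h0,.20),down(yaw+h0))
robot.line_to(peg(h0,.105),vel=.12)
print("down",F(),robot.observe()["t"])
robot.move_gripper(0.0,20); o=robot.observe(); print(o["opening"],o["finger_force"],F())
h=h0
while h>-.06:
    h-=.12 if h>.25 else .03
    robot.line_to(peg(h,.105),down(yaw+h),vel=.1)
    f=F(); t=np.pi+yaw+h+np.pi/2; ft=f[0]*np.cos(t)+f[1]*np.sin(t)
    print(round(h,3),np.round(f,1),round(ft,1))
    if h<.2 and ft>6: break
    if np.linalg.norm(f)>30: break
o=robot.observe(); print(o["t"],o["opening"],o["tcp_pos"],peg(0,.105))
im=imaging.camera("top");cv2.imwrite("pics/t1.png",cv2.resize(im[220:330,210:480],None,fx=2.9,fy=2.9)[...,::-1])
E
python3 s1.py
```

```text
-0.03630800053665055 res mm [[-0.2, -1.8], [0.8, 1.2], [0.6, 0.2], [-0.7, 1.1], [-0.5, -0.6]]
r 0.10488845882457112 h0 1.342967525837242
down [ 0.21803162 -0.65143218  0.14016184] 5.4917
0.011344463408347584 22.0416060090065 [-0.72058542  0.05482994  3.6852603 ]
1.223 [-1.1 -0.6  3.1] -0.8
1.103 [-1.4 -1.9  3.6] -0.3
0.983 [-3.3 -3.4  5.4] -0.7
0.863 [-4.5 -3.6  5.7] -0.9
0.743 [-6.4 -3.8  6.2] -1.3
0.623 [-7.7 -3.6  6.5] -1.3
0.503 [-9.7 -3.6  6.8] -1.2
0.383 [-9.  -3.   7.9] -0.3
0.263 [-11.3  -1.1   8.9] -1.5
0.143 [-11.4  -0.6   9.4] -0.6
0.113 [-11.1  -1.3   8.9] 0.4
0.083 [-11.6   0.3  10.8] -0.9
0.053 [-12.2  -0.2  10. ] -0.0
0.023 [-11.5   1.4   9.6] -1.3
-0.007 [-12.4   1.    9.1] -0.5
-0.037 [-11.4  -4.4   8.4] 5.2
-0.067 [-11.7 -12.5   4.3] 13.7
10.4167 0.011579805832809154 [ 0.45905729 -0.17349403  0.10481353] [ 0.46045175 -0.17751036  0.105     ]
```

```bash
cat >> h.py <<'E'
def press(lo=8,hi=16,zs=.120):
    robot.movep(W(0,.05,zs+.03),down(np.pi+yaw)); b=F()[2]
    robot.line_to(W(0,.05,zs),vel=.1); z=zs
    while z>.098:
        z-=.002 if z>.110 else .0007
        robot.line_to(W(0,.05,z),vel=.05)
        if F()[2]-b>lo: break
    print("press z",z,robot.observe()["tcp_pos"],"F",F()-[0,0,b],robot.observe()["t"])
E
cat > s2.py <<'E'
from h import *
robot.move_gripper(.03); p=robot.observe()["tcp_pos"]
robot.line_to(p+[0,0,.08],vel=.2); robot.move_gripper(0,40)
press(); robot.pause(1.2)
for c in("top","scene"):
    im=imaging.camera(c); cv2.imwrite(f"pics/full_{c}2.png",im[...,::-1])
    print([(np.round(d["at"],4).tolist(),round(d["confidence"],2)) for n in("bubble_mid","vial_mid","hook_peg") for d in models.place_of(n,c)[:1]])
a=cv2.resize(cv2.imread("pics/full_top2.png")[230:320,220:480],None,fx=3,fy=3)
b=cv2.resize(cv2.imread("pics/full_scene2.png")[210:320,195:455],None,fx=3,fy=3)
cv2.imwrite("pics/c2.png",np.vstack([a,b])[:600])
E
python3 s2.py
```

```text
press z 0.10229999999999992 [0.52598311 0.01530047 0.10322356] F [-1.09975894  4.31878304  9.6966058 ] 18.575
[([0.5221, -0.0915, 0.1171], 0.57), ([0.5212, -0.0776, 0.1092], 0.7), ([0.4591, -0.1738, 0.1201], 0.94)]
[([0.5193, -0.0953, 0.1119], 0.37), ([0.5215, -0.0811, 0.1099], 0.76), ([0.46, -0.1731, 0.116], 0.74)]
```

View pics/c2.png

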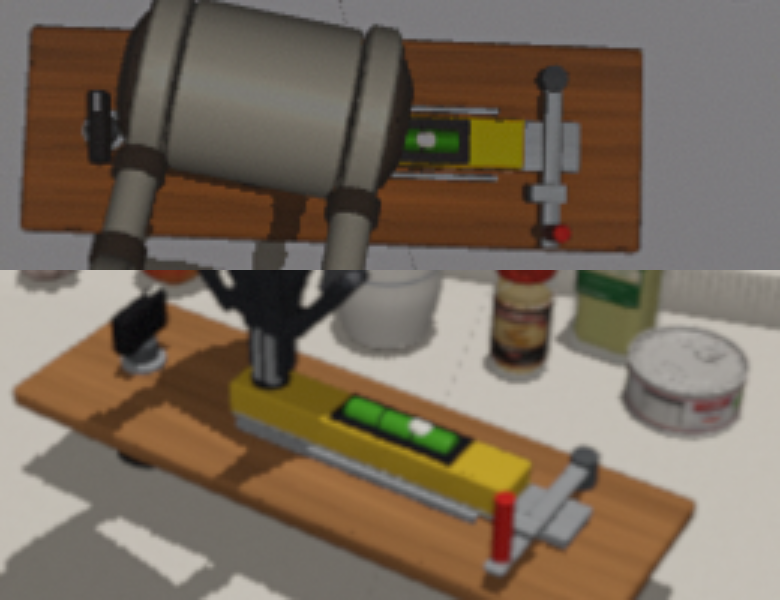

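The hook is closed and the catch holds it. With the level pressed flat, the bubble sits right of centre, at scene crop (420,427) against a vial middle of about (406,426). I'll measure it in code, then turn the knob.

```bash
cat >> h.py <<'E'
def bubble(im,cam="scene",z=.102):
    "bubble offset (mm, + left) against the middle of the vial's ends, by back-projection to height z"
    i=imaging.camera_info(cam); f=240/np.tan(np.radians(i["vfov"])/2); T=np.array(i["world_from_camera"])
    K=np.array([[f,0,i["cx"]],[0,f,i["cy"]],[0,0,1]]); v,u=np.mgrid[0:480,0:640]
    n=cv2.undistortPoints(np.stack([u,v],-1).reshape(-1,1,2).astype(float),K,np.array([i["k1"],0,0,0,0])).reshape(-1,2)
    d=np.c_[n,np.ones(len(n))]@T[:3,:3].T; P=T[:3,3]+d*((z-T[2,3])/d[:,2])[:,None]
    L=((P[:,:2]-oc)@M+lc).reshape(480,640,2); r,g,b=np.moveaxis(im.astype(int),-1,0)
    near=(abs(L[...,0])<.014)&(abs(L[...,1]+.045)<.042)
    gr=near&(g>r+35)&(g>b+35)
    wh=near&(abs(L[...,0])<.010)&(np.minimum(r,b)>90)&(g<np.minimum(r,b)*1.6)&(r<b*1.35+20)
    e=np.percentile(L[gr|wh][:,1],[2,98])*1e3; w=np.minimum(r,b)[wh]-80
    y=(L[wh][:,1]*w).sum()/w.sum()*1e3
    return dict(bub=round(y-e.mean(),1),abs=round(y+45,1),ends=np.round(e,1).tolist(),n=(int(gr.sum()),int(wh.sum())))
def turn(da,a0):
    "grip wing at tool angle a0, turn by da (rad, + ccw), let go, rise"
    robot.move_gripper(.045,80); robot.movep(W(0,.155,.16),down(a0)); robot.line_to(W(0,.155,.095),vel=.15)
    robot.move_gripper(0,80); o=robot.observe(); print("grip",o["opening"],F(),o["torque"],o["t"])
    n=int(np.ceil(abs(da)/.25))
    for k in range(1,n+1):
        robot.movep(W(0,.155,.095),down(a0+da*k/n)); print(np.round(F(),1),np.round(robot.observe()["torque"],2))
    robot.move_gripper(.03); robot.line_to(W(0,.155,.16),vel=.25); robot.move_gripper(0,40)
E
python3 - <<'E'
from h import *
print(bubble(cv2.imread("pics/full_scene2.png")[...,::-1]),bubble(cv2.imread("pics/scene0.png")[...,::-1]),bubble(cv2.imread("pics/top0.png")[...,::-1],"top"),bubble(cv2.imread("pics/full_top2.png")[...,::-1],"top"))
E
```

```text
{'bub': np.float64(-11.1), 'abs': np.float64(-7.2), 'ends': [-76.4, -5.8], 'n': (232, 29)} {'bub': np.float64(27.7), 'abs': np.float64(32.4), 'ends': [-75.1, -5.6], 'n': (214, 11)} {'bub': np.float64(24.1), 'abs': np.float64(21.7), 'ends': [-81.9, -12.8], 'n': (131, 24)} {'bub': np.float64(10.2), 'abs': np.float64(12.8), 'ends': [-80.1, -4.7], 'n': (60, 119)}
```

```bash
cat >> h.py <<'E'
def down_t(ang,tl=.25): return (R.from_euler('z',yaw)*R.from_euler('x',-tl)*R.from_euler('z',ang-yaw)*R.from_euler('x',np.pi)).as_rotvec()
def press_t(lo=9):
    z=.120; P=lambda z:W(0,.046,z)
    robot.movep(P(z+.02),down_t(np.pi+yaw)); b=F()[2]
    robot.line_to(P(z),vel=.1)
    while z>.097:
        z-=.002 if z>.110 else .001
        robot.line_to(P(z),vel=.06)
        if F()[2]-b>lo: break
    print("press z",z,robot.observe()["tcp_pos"],"F",F()-[0,0,b],robot.observe()["t"])
def shot(k):
    for c in("top","scene"):
        im=imaging.camera(c); cv2.imwrite(f"pics/full_{c}{k}.png",im[...,::-1]); print(c,bubble(im,c))
        print([(np.round((np.array(d["at"][:2])-oc)@M+lc,4)[1],round(d["confidence"],2)) for n in("bubble_mid","vial_mid") for d in models.place_of(n,c)[:1]])
    a=cv2.resize(cv2.imread(f"pics/full_top{k}.png")[250:300,310:440],None,fx=6,fy=6,interpolation=cv2.INTER_CUBIC)
    b=cv2.resize(cv2.imread(f"pics/full_scene{k}.png")[232:282,270:400],None,fx=6,fy=6,interpolation=cv2.INTER_CUBIC)
    cv2.imwrite(f"pics/c{k}.png",np.vstack([a,b]))
E
python3 - <<'E'
from h import *
p=robot.observe()["tcp_pos"]; robot.line_to(p+[0,0,.06],vel=.25)
turn(-.9,np.pi+yaw)
press_t(); robot.pause(1.2); shot(3); print(robot.observe()["t"])
E
```

```text
grip 0.012475610293302701 [0.1232082  7.6876827  4.12573908] [0.89454128 0.08607003 0.09525107] 22.5417
[-0.7  6.5  8. ] [ 0.88  0.28 -0.08]
[-2.5  6.9 13.2] [ 0.92  0.46 -0.03]
[-3.   5.5 15.6] [ 0.85  0.59 -0.1 ]
[-3.9  5.6 19.3] [ 0.9   0.77 -0.01]
press z 0.10599999999999998 [0.52599092 0.01127054 0.10708088] F [-1.41248644  5.09347165  9.31799773] 28.4
top {'bub': np.float64(0.5), 'abs': np.float64(-1.0), 'ends': [-80.1, -12.8], 'n': (152, 26)}
[(np.float64(-0.0406), 0.61), (np.float64(-0.0443), 0.73)]
scene {'bub': np.float64(3.1), 'abs': np.float64(7.2), 'ends': [-76.2, -5.6], 'n': (234, 25)}
[(np.float64(-0.0489), 0.52), (np.float64(-0.0439), 0.86)]
29.9
```

View pics/c3.png

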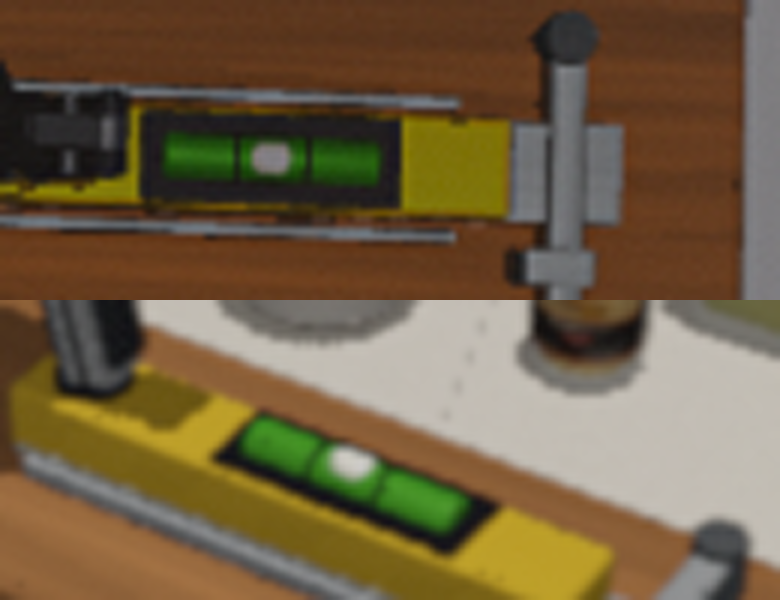

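From the top, the bubble is at (271,158) and the black lines are at 237 and 309, so their middle is 273. That leaves it within about 1 mm of centre, and the scene view agrees. I'll press slightly harder to confirm the level is flat, re-read, and hand in.

```bash
python3 - <<'E'
from h import *
f0=F()
robot.line_to(W(0,.046,.1050),vel=.03); robot.pause(1.3); o=robot.observe(); print(f0,F(),o["tcp_pos"],o["t"])
b=bubble(imaging.camera("top"),"top"); print(b)
print([(np.round(d["at"],3).tolist(),round(d["confidence"],2)) for n in("hook_peg","tin","spice_jar","mug") for d in models.place_of(n,"top")[:1]])
if abs(b["bub"])<1.2 and abs(F()[2])<35: robot.job_done(); print("done")
E
```

```text
[-0.21230856  3.67528204  9.59068998] [-1.78154726  5.10659509 13.23628158] [0.52640025 0.01130672 0.10684941] 31.45
{'bub': np.float64(-0.2), 'abs': np.float64(-1.7), 'ends': [-80.1, -12.8], 'n': (151, 25)}
[([0.459, -0.175, 0.12], 0.67), ([0.77, -0.176, 0.002], 0.61), ([0.754, -0.053, -0.001], 0.81), ([0.772, -0.175, -0.002], 0.69)]
the job is handed in; nothing more can be done
done
```

I handed the job in at about 31 s: the hook was closed in its catch first, then the foot was turned about 0.9 rad clockwise. The arm is still pressing the level flat at its pad with about 13 N, and the bubble reads within about 1 mm of centre; the arm never went near the mug, jar or tin, though the last check matched only the jar and tin to their starting places (it mistook the tin for the mug).

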